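Load a power module into the sprung test cradle

ROBOT

A 6-joint arm with a two-finger parallel gripper is mounted at the origin on the work surface. World frame = base frame: x ahead of the robot, y to its left, z up, the work surface at z = 0. Lengths are in mm, angles in rad, forces in N, time in s.
With the tool pointing down it reaches from about 300 to 775 mm from the base axis. Payload 14.6 kg.
Tool frame: the origin (TCP) lies on the centre line of the jaws, within the pads' length; the fingertips stand manip.tcp_to_tips ahead of it and the grasp point (between the pads) lies 5 mm behind it (manip.tcp_to_tips is the distance from the TCP to the fingertips, in mm); z points along the fingers, y is the direction in which the jaws open and shut (so a half turn about z gives the same grasp; the last joint's range is limited). The gripper opens to 94 mm and grips with 3 to 60 N. Pads are 16 mm wide; open, the fingers measure 119 mm over their backs; the gripper's body (75 mm by 177 mm) begins 78 mm behind the grasp point.
Start: joints at [-1.171, 0.3, 1.521, -0, 1.321, -0.067], TCP at [247.509, -491.15, 219.446] pointing down, gripper open.
Joint ranges: [-3.03, 3.03], [-0.79, 2.21], [0.23, 2.52], [-1.04, 4.18], [0, 3.07], [-2.55, 2.55]. Speed limits (rad/s): [2.22, 2.22, 2.57, 3.14, 3.14, 3.14].

INTERFACE

Orientations are given as [roll, pitch, yaw] about the fixed x, y, z axes, in that order (R = Rz(yaw) Ry(pitch) Rx(roll)).
In Python, from cell import manip, optics, workorder gives the robot as it stands. The module is installed in compiled form; this text tells all that it offers.
- The arm moves only by the tool jog_arm, never from a script. Its argument "deltas" is text: rows parted by semicolons, each of 5 numbers parted by spaces: the shift along the tool's x, y, z in mm, then the turn about the tool's z in rad, then the finger opening in mm, from 0 to 94. In form: tx ty tz twist grip; .... A call has exactly 10 rows; each row is the pose to reach, as a shift and turn from the pose commanded when the call began, along the tool's axes at that moment; what a row does not reach only later rows make up. A row lasts 1/8 s, in which the tool goes at most 62.5 mm and 10.7 degrees, less where a joint would pass 70% of its speed; a pose out of reach is approached as far as the arm can. A call with a gripper value outside its range is refused whole. The fingers move at their own pace and stop on an object; "squeeze" is the grip in N (left out, the last holds). Time passes only in rows, so rows that repeat a pose let the fingers close, or fill a call up. It gives the time, the measured TCP pose, the force and the opening at its end, in the units of the state.
- manip.read_state(): the state, without advancing time (a new reading comes with each control period).
- optics.camera(name): name is "scene" or "top" or "wrist"; returns (picture, depth): 400x640x3 uint8, red, green, blue; 400x640 float32, mm along the optical axis (not along the pixel's ray), 0 where there is no reading.
- optics.get_calibration(name): a dict with "intrinsics" (3x3 intrinsics, pixels), "dist_coeffs" ([k1, k2, p1, p2, k3] as OpenCV has them; the pictures are not rectified), "R" (3x3) and "t" (3): a world point X has camera coordinates R X + t; the wrist camera has in their place "hand_eye" (4x4, takes a point from camera to tool coordinates, whose origin is the TCP and whose axes are the flange's). Camera axes: x right, y down, z forward; pixel columns grow to the right and rows downward; lengths in mm; the calibration is good to about 2 mm. A picture is of the moment at which its call begins: read the wrist's pose just before it. get_calibration takes no time and is no camera call.
- workorder.sign_off(): hands the job in, once; it reports no verdict.
The state is a dict: "clock": time; "joints": joint angles; "qd": joint speeds; "effort": joint torques, N m; "eef_pos": TCP position; "eef_rot": TCP orientation; "wrist_force": force on the tool from outside, world axes, zero at the start; "moment": the same for the moment, N m; "finger_gap": finger opening in mm.
Only numpy, scipy, OpenCV 4.12 (cv2) and the standard library are available. Lean on these libraries where they do the work, as an engineer would, in place of code of your own. Each camera call takes 0.05 s, during which the arm holds its last target.

TASK

Load the tall power module from the rack into the sprung test cradle. Only its ends can be gripped in the rack, so stand it upright on the open bench and let go, then take it again by its sides, press the cradle's sprung slide back with the module's end and slip the module down into the gap, so that it stands flat on the bed, square and central, clamped between the fixed stop and the slide. Never tip the module over, and leave the two low modules in their slots and the mug, screwdriver and parts bin where they are.

Things in the scene. Friction and masses are not known exactly. Their poses are not given: they have to be found in the camera images.
- module: the tall grey plastic power module, a block 64 mm long (its x), 44 mm wide (y) and 58 mm high, 0.22 to 0.45 kg, with a copper strip on each of its two ends and a black panel on top; may be loaded either way round. Origin: centre of its underside; z up. It starts upright in one of the rack's three slots (which one varies), its x along the slot
- low_module_a: a lower grey module, 64 x 44 x 36 mm high, 0.15 to 0.31 kg, otherwise like the tall one; starts in another slot of the rack and stays there. Origin: centre of its underside; x along its 64 mm length, z up
- low_module_b: a lower grey module, 64 x 44 x 36 mm high, 0.15 to 0.31 kg, otherwise like the tall one; starts in another slot of the rack and stays there. Origin: centre of its underside; x along its 64 mm length, z up
- rack: fixed plywood rack 70 (x) by 176 mm (y): base 12 mm thick and four walls (52 mm along x, 8 mm thick, 60 mm high above the base) making three slots 48 mm wide, 56 mm apart along y. The walls hide the modules' sides; at the open slot ends each module sticks out about 6 mm past the walls. Lift modules straight up. Origin: centre of its underside; x along the slots, z up
- cradle: fixed test cradle: black base 74 mm wide, 18 mm thick (its top is the bed), reaching from x = -58 to 108 mm; low aluminium fixed stop at -x (inner face at x = -32 mm, 60 mm wide, 14 mm thick, top 22 mm above the bed); sprung slide at +x, backed by a coil and bracket; sides open. Origin: on the bench under the middle of a loaded module; x points from stop to slide, z up
- bay (a point): the point on the bed (18 mm above the bench) where the centre of the loaded module's underside belongs; axes as the cradle's. The cradle stands left or right of the line straight ahead of the robot, the rack on the other side (it varies), with bare bench between them
- slide (a joint): the sprung slide's position in m: 0 at rest, with a gap of only 50 mm to the stop; grows as it is pressed away from the stop along the cradle's +x, to a hard stop at 0.024. The module (64 mm) fits from 0.014 on, and the slide reads about 0.014 when clamping it. Spring force 4 N at 0, 7.5 N at 0.014, 10 N at 0.024; springs back at once when let go
- slide_face (a point): middle of the top edge of the slide's flat pressing face (towards the stop), moving with the slide. The face is 56 mm wide and spans 2 to 60 mm above the bed, so a module held just above the stop can press it; 18 mm from the cradle's origin along x at rest. Slide 16 mm thick
- mug: white mug, 80 mm across, 92 mm high, a bystander. Origin: centre of its underside
- screwdriver: screwdriver 190 mm long lying on the bench, a bystander. Origin near its middle
- parts_bin: blue open plastic bin 150 x 110 x 70 mm, a bystander. Origin: centre of its underside
There are look-alikes about, which are no part of the job. What is shaped like the module but purple is not meant. What is shaped like the cradle but green is not meant.

How it is judged (in metres and radians):
On the way, in this order (a step that is already met when the one before it is completed fails the run):
1. the tall module stands upright on the open bench and is let go (height (world z) of module below 0.006 m and angle between module's own z axis and vertical below 0.1 rad and contact force between module and the fingers below 0.1 N and linear speed of module below 0.02 m/s), for 0.2 s.
2. the module presses the slide back far enough for the module to fit (value of joint slide above 0.0145 m and contact force between module and cradle above 1 N).
At the end, for the whole second after the job is handed in: the tall module stands on the cradle's bed (within 4 mm; tilt under 0.06 rad), within 4 mm lengthwise and 7 mm sideways of the bay point and 0.1 rad of the cradle's x, clamped by the slide (joint 0.0115 to 0.017), at rest and released (x of module in the frame of bay between -0.004 and 0.004 m and y of module in the frame of bay between -0.007 and 0.007 m and z of module in the frame of bay between -0.004 and 0.004 m and angle between module's own z axis and vertical below 0.06 rad and angle between the x axis of module and the x axis of cradle, either way round below 0.1 rad and value of joint slide between 0.0115 and 0.017 m and linear speed of module below 0.01 m/s); the robot touches nothing.
It fails at once if the tall module is tipped over (angle between module's own z axis and vertical above 0.6 rad).
It fails at once if a low module is taken from its slot or disturbed (distance of any of low_module_a, low_module_b from where it was at the start of the episode above 0.015 m).
It fails at once if the mug, screwdriver or parts bin is moved (distance of any of mug, screwdriver, parts_bin from where it was at the start of the episode above 0.03 m).
It also fails if it takes over 61 s, if anything falls off the work surface, if the arm or the gripper's body presses on something with over 40 N, if the wrist force passes 120 N, or if a joint passes its speed limit or range.

## Working session

There is one attempt and no reset: what is moved stays moved. The work goes in short steps, Python scripts to look and compute and a tool call to move; the robot and the scene stay as the last step left them, time stands still between calls to the robot, and variables do not carry over. Pictures are saved under pics/ and viewed, and the job is handed in when it is done.

Besides the shell and the picture viewer there is one more tool, called after "Emit:" in YAML: its name, and indented under it one key for each argument. jog_arm: Moves the arm, as the interface text tells. Its arguments: {"type":"object","properties":{"deltas":{"type":"string"},"squeeze":{"type":"number"}},"required":["deltas"]}

```bash
mkdir -p pics; ls
python3 - <<'E'
from cell import manip, optics, workorder
import cv2,numpy as np
s=manip.read_state()
print({k:np.round(v,3).tolist() if not isinstance(v,float) else v for k,v in s.items()}, manip.tcp_to_tips)
for n in ("scene","top"):
    p,d=optics.camera(n); cv2.imwrite(f"pics/{n}0.png",p[...,::-1]); np.save(f"pics/{n}0_d.npy",d); c=optics.get_calibration(n); np.savez(f"pics/{n}_cal.npz",**{k:np.array(v) for k,v in c.items()}); print(n,c)
print(optics.get_calibration("wrist"))
E
```

```text
pics
{'clock': 0.0, 'joints': [-1.171, 0.3, 1.522, -0.0, 1.321, -0.067], 'qd': [0.001, 0.001, 0.001, -0.001, 0.0, 0.001], 'effort': [-0.004, -53.181, -35.274, 0.071, 0.024, -0.0], 'eef_pos': [247.436, -490.931, 218.88], 'eef_rot': [-3.14, -0.0, 0.467], 'wrist_force': [0.229, 0.48, -0.491], 'moment': [0.038, -0.003, -0.005], 'finger_gap': 94.26303071709916} 14.0
scene {'intrinsics': array([[376.61241131,   0.        , 320.50258855],
       [  0.        , 376.61241131, 194.93451213],
       [  0.        ,   0.        ,   1.        ]]), 'dist_coeffs': array([-0.07438391,  0.        ,  0.        ,  0.        ,  0.        ]), 'R': array([[ 0.8832714 ,  0.46880873, -0.0070723 ],
       [ 0.35974052, -0.68729821, -0.63103719],
       [-0.30069652,  0.5548329 , -0.77572034]]), 't': array([-483.30682222, -164.39711995, 1331.21620422])}
top {'intrinsics': array([[446.36424702,   0.        , 320.25757767],
       [  0.        , 446.36424702, 202.45514824],
       [  0.        ,   0.        ,   1.        ]]), 'dist_coeffs': array([-0.11322811,  0.        ,  0.        ,  0.        ,  0.        ])
[... 155 characters left out ...]
12900187e-03, -9.93158102e-01]]), 't': array([ -20.90549836,  564.86320134, 1309.48805362])}
{'intrinsics': array([[282.84151971,   0.        , 319.75048379],
       [  0.        , 282.84151971, 199.32271695],
       [  0.        ,   0.        ,   1.        ]]), 'dist_coeffs': array([0.01064498, 0.        , 0.        , 0.        , 0.        ]), 'hand_eye': array([[-6.44874500e-04, -9.57327977e-01, -2.89002989e-01,
         8.33581226e+01],
       [ 9.99998604e-01, -1.71940000e-04, -1.66181889e-03,
         3.38988470e-01],
       [ 1.54121455e-03, -2.89003657e-01,  9.57326752e-01,
        -1.64229845e+02],
       [ 0.00000000e+00,  0.00000000e+00,  0.00000000e+00,
         1.00000000e+00]])}
```

View pics/scene0.png

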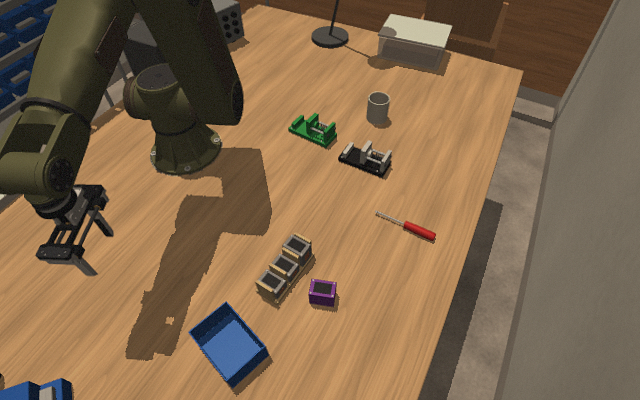

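View pics/top0.png

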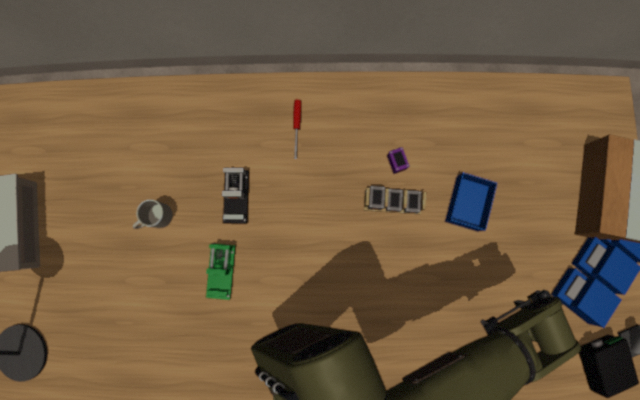

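Scene: black cradle at about (365,158), green look-alike at (313,130), rack with three modules at (285,265), purple look-alike at (322,291). In the top view the cradle is at (236,195), the rack at (395,199) and the purple one at (398,160). I'll take crops and the heights from depth.

```bash
cat > h.py <<'E'
import numpy as np,cv2
def cal(n):
    c=np.load(f"pics/{n}_cal.npz"); return c
def ray(n,px):
    c=cal(n); u=cv2.undistortPoints(np.array(px,float).reshape(-1,1,2),c['intrinsics'],c['dist_coeffs']).reshape(-1,2)
    d=np.c_[u,np.ones(len(u))]; R=c['R']; return -R.T@c['t'], d@R
def plane(n,px,z):
    o,d=ray(n,px); return o+d*((z-o[2])/d[:,2])[:,None]
def cloud(n,d):
    h,w=d.shape; g=np.stack(np.meshgrid(np.arange(w),np.arange(h)),-1).reshape(-1,2)
    o,r=ray(n,g); return (o+r*d.reshape(-1,1)).reshape(h,w,3)
E
python3 - <<'E'
from h import *
d=np.load('pics/top0_d.npy'); P=cloud('top',d)
s=np.load('pics/scene0_d.npy'); Q=cloud('scene',s)
np.set_printoptions(linewidth=200,suppress=True)
print('rack top z\n',P[185:214:2,364:428:3,2].round().astype(int))
print('cradle z\n',P[164:226:3,218:254:2,2].round().astype(int))
for (u,v) in [(376,197),(395,199),(413,200),(398,160),(236,210),(220,280),(150,213),(297,115),(472,200)]: print((u,v),P[v,u].round())
a=cv2.imread('pics/top0.png')[150:230,190:440]; cv2.imwrite('pics/top0c.png',cv2.resize(a,None,fx=3.2,fy=3.2,interpolation=cv2.INTER_CUBIC))
b=cv2.imread('pics/scene0.png')
x=cv2.resize(b[225:315,240:350],None,fx=5,fy=5,interpolation=cv2.INTER_CUBIC); cv2.imwrite('pics/scene0r.png',x)
x=cv2.resize(b[100:190,280:410],None,fx=5,fy=5,interpolation=cv2.INTER_CUBIC); cv2.imwrite('pics/scene0k.png',x)
E
```

```text
rack top z
 [[  -8    4    0   -2   -1   -2    1   -1    4    2   -2   -1    3    1   -5    1    2   -3 1367   -4   -4    0]
 [   1   -1   68   68   70   71   70   68    6   -1    0   -1    1   -2    3   -4    0    1   -1    4    4   -3]
 [   3   74   67   70   74   68   72    8   72   50   51    0    5    3    0   -1   -3    1    3    0    3    2]
 [   1   76   73   67   72   77   76   59   70   46   52   46   48   58   74   50   50   45   53   -4   -2   -1]
 [  -1   73   68   74   68   72   73   58   72   52   43   47   47   59   75   48   46   50   47   47   68    2]
 [   1   73   71   76   72   69   72   62   70   52   47   44   52   62   73   49   46   43   53   49   70   -4]
 [  -1   74   70   77   72   71   72   69   72   47   47   51   49   59   75   48   48   44   44   49   73   -4]
 [   8   74   73   74   68   71   73   66   45   51   46   51   47   59   72   46   45   48   52   51   72    3]
 [   6   71   72   68   68   70   67   68   47   47   48   42   48   66   74   49   48   48   48   54   75   -5]
 [  11   72   68   70   64   69   72   72   48   47   52   49   54   66
[... 2138 characters left out ...]
  15   17   18   19   19   15   19   19   19    0    6   -1]
 [   1    2    4   38   40   42   39   39   42   42   40   39   44   19   20   -5    2    1]
 [   0   -2   18   36   38   38   38   38   40   42   37   38   36   19   21    3    3   -3]
 [   1   -2   15   17   20   21   19   18   20   17   15   17   20   17   19    0    4    6]
 [  -2   -5    0   -4    0   -1    4   -2   -4    1   -1    1    2    0   -3    4    4    2]]
(376, 197) [ 574. -191.   72.]
(395, 199) [ 571. -252.   46.]
(413, 200) [ 567. -305.   49.]
(398, 160) [ 686. -262.   63.]
(236, 210) [546. 229.  18.]
(220, 280) [335. 278.  13.]
(150, 213) [541. 502.   7.]
(297, 115) [841.  41.  24.]
(472, 200) [ 570. -502.    2.]
```

View pics/top0c.png

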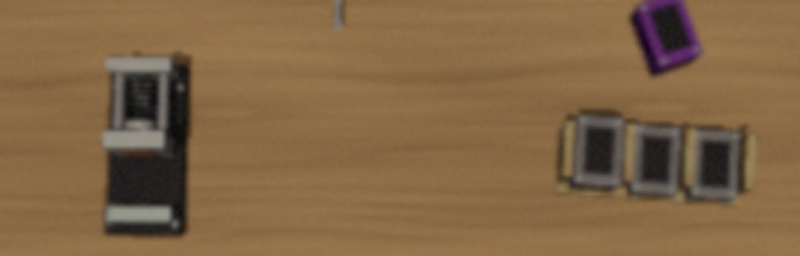

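View pics/scene0r.png

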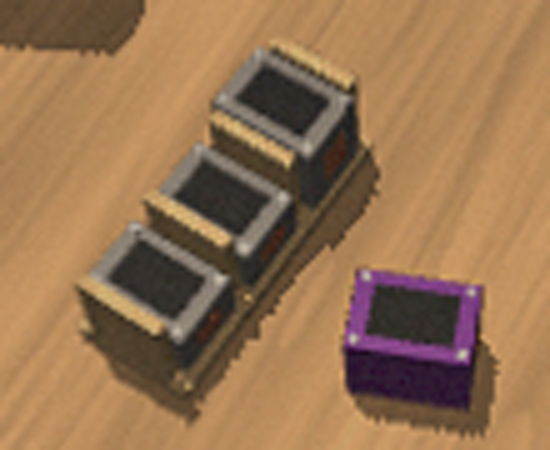

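View pics/scene0k.png

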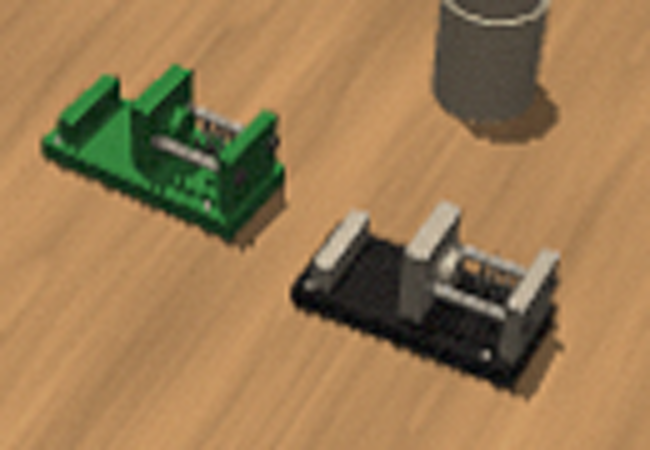

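Candidates: top (376,197), top surface at z≈71, is the tall one (base 12 + 58). (395,199) and (413,200) at z≈48 are the low ones, and (398,160) is purple so not meant. The black cradle is at (236,195); the green one at (220,270) is not meant. The close crops agree: the tall module is in the rack slot at the +y end. I'll move the wrist camera over it.

Emit:
jog_arm:
  deltas: "427 -121 20 -1.10 94;427 -121 20 -1.10 94;427 -121 20 -1.10 94;427 -121 20 -1.10 94;427 -121 20 -1.10 94;427 -121 20 -1.10 94;427 -121 20 -1.10 94;427 -121 20 -1.10 94;427 -121 20 -1.10 94;427 -121 20 -1.10 94"

```text
clock: 1.35
eef_pos: [573.6, -192.0, 199.5]
eef_rot: [-3.141, 0.0, 1.565]
wrist_force: [0.5, 0.4, 0.2]
finger_gap: 93.7
```

```bash
cat >> h.py <<'E'
from scipy.spatial.transform import Rotation as Ro
def snap(name):
    from cell import manip,optics
    s=manip.read_state(); p,d=optics.camera('wrist'); c=optics.get_calibration('wrist')
    cv2.imwrite(f'pics/{name}.png',p[...,::-1])
    T=np.eye(4);T[:3,:3]=Ro.from_euler('xyz',s['eef_rot']).as_matrix();T[:3,3]=s['eef_pos']
    M=T@c['hand_eye']   # cam->world
    R=M[:3,:3].T; t=-R@M[:3,3]
    np.savez(f'pics/{name}_cal.npz',R=R,t=t,intrinsics=c['intrinsics'],dist_coeffs=c['dist_coeffs'])
    np.save(f'pics/{name}_d.npy',d)
    print('clock',s['clock'],'pos',np.round(s['eef_pos'],2),'rot',np.round(s['eef_rot'],4),'F',np.round(s['wrist_force'],2),'gap',round(s['finger_gap'],2))
    return p,d,cloud(name,d)
E
python3 - <<'E'
from h import *
p,d,P=snap('w1')
E
```

```text
clock 1.35 pos [ 573.63 -192.02  199.55] rot [-3.1415e+00  1.0000e-04  1.5653e+00] F [0.54 0.4  0.22] gap 93.68
```

View pics/w1.png

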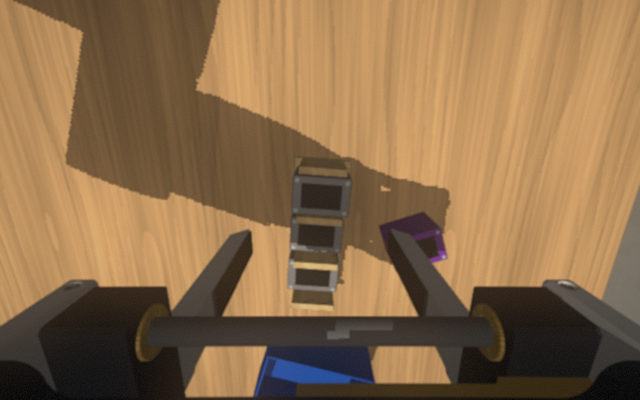

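The wrist view shows the tall module at (322,193) with the low ones below it at (317,233) and (314,272), and purple at right (415,238). Next I'll measure its top outline and yaw.

Run:
```python
from h import *
img=cv2.imread('pics/w1.png'); c=img[140:320,260:470]
cv2.imwrite('pics/w1c.png',cv2.resize(c,None,fx=3.5,fy=3.3,interpolation=cv2.INTER_CUBIC))
d=np.load('pics/w1_d.npy');P=cloud('w1',d)
hsv=cv2.cvtColor(img,cv2.COLOR_BGR2HSV)
m=((P[...,2]>58)&(P[...,2]<82)&(hsv[...,1]<70)).astype(np.uint8); m[:,:270]=0;m[:,370:]=0;m[300:]=0
m=cv2.morphologyEx(m,cv2.MORPH_CLOSE,np.ones((5,5)))
n,l,st,ce=cv2.connectedComponentsWithStats(m); print(st)
k=1+st[1:,4].argmax(); ct=cv2.findContours((l==k).astype(np.uint8),0,1)[0][0]
W=plane('w1',ct.reshape(-1,2),70)[:,:2].astype(np.float32); print(cv2.minAreaRect(W)); 
# dark panel
m2=((img.max(2)<50)&(l==k)|((img.max(2)<45)&(cv2.morphologyEx(m,cv2.MORPH_CLOSE,np.ones((15,15)))>0))).astype(np.uint8)
ct=max(cv2.findContours(m2,0,1)[0],key=cv2.contourArea); print(cv2.boundingRect(ct)); W=plane('w1',ct.reshape(-1,2),70)[:,:2].astype(np.float32); print('panel',cv2.minAreaRect(W))
print('z',np.median(P[l==k][:,2]))
```

```text
[[     0      0    640    400 254554]
 [   292    173     60     44   1416]
 [   322    191      1      1      1]
 [   310    195     11      6     21]
 [   331    200      3      1      3]
 [   319    202      3      1      3]
 [   293    261      1      1      1]
 [   293    267      1      1      1]]
((573.5203247070312, -192.1947479248047), (44.920127868652344, 62.2600212097168), 84.99077606201172)
(324, 202, 6, 7)
panel ((579.6643676757812, -203.02696228027344), (6.877009868621826, 5.462165832519531), 89.6649169921875)
z 68.97859137870014
```

View pics/w1c.png

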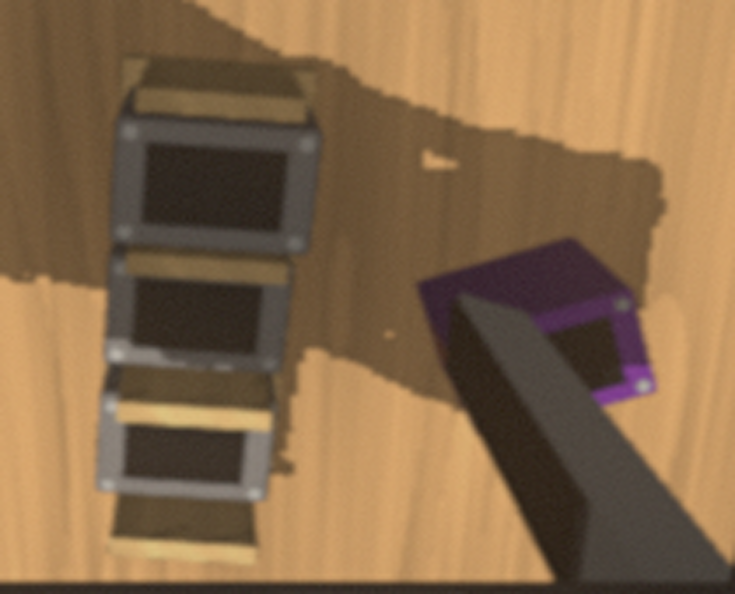

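Run:
```python
from h import *
def f(a): return np.array(a,float)/[3.5,3.3]+[260,140]
S=plane('w1',f([(130,132),(307,145),(295,243),(122,240)]),70)[:,:2]; print(S.round(1),S.mean(0))
ang=lambda v:np.degrees(np.arctan2(v[1],v[0]))
print([ang(S[1]-S[0]),ang(S[2]-S[3]),ang(S[0]-S[3])-90,ang(S[1]-S[2])-90])
# low modules panels/centres: corners bottom
L=plane('w1',f([(118,353),(270,362),(113,483),(258,492)]),48)[:,:2]; print(L.round(1), ang(L[1]-L[0]),ang(L[3]-L[2]))
# top camera: rack side / depth>40 mask
d=np.load('pics/top0_d.npy');P=cloud('top',d); m=((P[...,2]>35)).astype(np.uint8); m[:180]=0;m[220:]=0;m[:,:360]=0;m[:,435:]=0
pts=P[m>0][:,:2].astype(np.float32); print(cv2.minAreaRect(pts)); 
q=pts-pts.mean(0); u,s,v=np.linalg.svd(q); print('pca',ang(v[0]))
# top-cam tall
img=cv2.imread('pics/top0.png');
m=((P[...,2]>60)).astype(np.uint8); 
for nm,z0,z1,(x0,x1,y0,y1) in [('cradle all',10,90,(215,256,160,228)),('slide',66,92,(215,256,186,206)),('stop',30,50,(215,256,210,226))]:
    m=((P[...,2]>z0)&(P[...,2]<z1)); mm=np.zeros_like(m); mm[y0:y1,x0:x1]=m[y0:y1,x0:x1]
    q=P[mm][:,:2].astype(np.float32); r=cv2.minAreaRect(q); u,s,v=np.linalg.svd(q-q.mean(0)); print(nm,r,q.mean(0),ang(v[0]))
```

```text
[[ 548.4 -174.9]
 [ 602.3 -179.5]
 [ 599.2 -213.1]
 [ 544.8 -211.7]] [ 573.69237136 -194.83230042]
[np.float64(-4.906128739854788), np.float64(-1.451371455777904), np.float64(-5.566331814523238), np.float64(-5.147040551613728)]
[[ 539.9 -264. ]
 [ 593.3 -268. ]
 [ 536.3 -319.5]
 [ 589.5 -323.9]] -4.287247321266241 -4.661295425021513
((534.0017700195312, -165.7531280517578), (125.77787780761719, 356.5890197753906), 22.4444580078125)
pca -85.901566
cradle all ((588.3140258789062, 232.13059997558594), (76.20516967773438, 165.56752014160156), 87.72348022460938) [588.39404 229.94315] 176.73125
slide ((592.3151245117188, 232.2827911376953), (56.18204116821289, 22.259069442749023), 89.4991683959961) [589.1885  231.75972] -91.18766
stop ((523.4534912109375, 233.91482543945312), (60.523746490478516, 12.030717849731445), 89.14642333984375) [523.568   233.52014] -91.65414
```

Rack yaw ≈ -4.8°, module centre ≈ (573.6, -193). Descending to grip the ends.

Emit:
jog_arm:
  deltas: "-1 0 0 0.08 94;-1 0 50 0.08 94;-1 0 100 0.08 94;-1 0 130 0.08 94;-1 0 148 0.08 94;-1 0 152 0.08 94;-1 0 152 0.08 94;-1 0 152 0.08 56;-1 0 152 0.08 56;-1 0 152 0.08 56"
  squeeze: 30

```text
clock: 2.65
eef_pos: [574.5, -192.0, 47.8]
eef_rot: [3.141, 0.0, 1.487]
wrist_force: [0.3, -0.2, 0.0]
finger_gap: 67.8
```

Emit:
jog_arm:
  deltas: "0 0 0 0 56;0 0 0 0 56;0 0 0 0 56;0 0 -5 0 56;0 0 -10 0 56;0 0 -10 0 56;0 0 -10 0 56;0 0 -10 0 56;0 0 -10 0 56;0 0 -10 0 56"

```text
clock: 3.9
eef_pos: [574.4, -191.9, 57.4]
eef_rot: [-3.142, -0.0, 1.487]
wrist_force: [-0.4, 0.4, -3.6]
finger_gap: 63.9
```

Run:
```python
from h import *
p,d,P=snap('w2')
```

```text
clock 3.9 pos [ 574.35 -191.93   57.38] rot [-3.1415 -0.      1.4868] F [-0.43  0.38 -3.63] gap 63.9
```

View pics/w2.png

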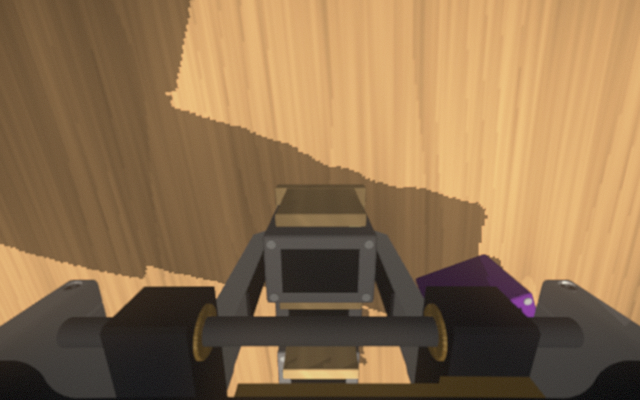

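Grip is good (gap 63.9, weight ≈3.6 N). Lifting straight up, then carrying to bare bench.

Emit:
jog_arm:
  deltas: "0 0 -15 0 56;0 0 -35 0 56;0 0 -55 0 56;0 0 -75 0 56;0 0 -80 0 56;30 -7 -80 0 56;70 -16 -80 -0.02 56;110 -25 -80 -0.04 56;150 -34 -80 -0.055 56;180 -41 -80 -0.055 56"
  squeeze: 40

```text
clock: 5.2
eef_pos: [548.1, -7.6, 137.4]
eef_rot: [-3.141, -0.0, 1.543]
wrist_force: [-0.4, -0.4, -3.7]
finger_gap: 63.9
```

Emit:
jog_arm:
  deltas: "12 -3 0 0 56;22 -5 0 0 56;24 -5 10 0 56;24 -5 30 0 56;24 -5 50 0 56;24 -5 70 0 56;24 -5 82 0 56;24 -5 90 0 56;24 -5 95 0 56;24 -5 97 0 56"

```text
clock: 6.45
eef_pos: [544.5, 15.0, 40.5]
eef_rot: [3.141, 0.0, 1.542]
wrist_force: [-0.6, 0.2, -4.1]
finger_gap: 63.9
```

Run:
```python
from h import *
p,d,P=snap('w3')
```

```text
clock 6.45 pos [544.46  14.97  40.51] rot [3.1413 0.     1.5418] F [-0.6   0.24 -4.12] gap 63.88
```

View pics/w3.png

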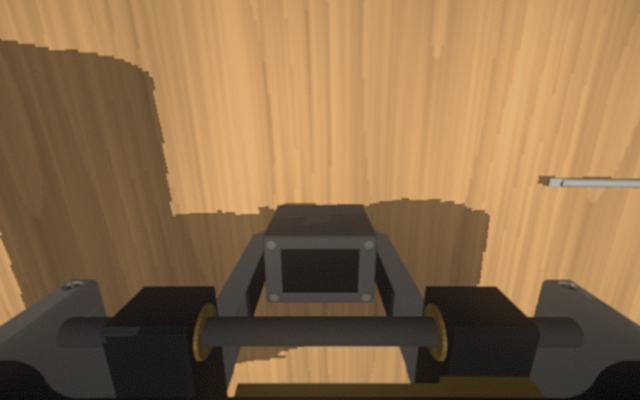

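The module is held square at (320,270) over clear bench. Lowering gently.

Emit:
jog_arm:
  deltas: "0 0 1 0 56;0 0 2 0 56;0 0 3 0 56;0 0 3.5 0 56;0 0 4 0 56;0 0 4.5 0 56;0 0 5 0 56;0 0 5 0 56;0 0 5 0 56;0 0 5 0 56"

```text
clock: 7.75
eef_pos: [544.3, 15.0, 35.7]
eef_rot: [3.142, -0.0, 1.542]
wrist_force: [-4.8, -0.7, 5.2]
finger_gap: 63.9
```

In contact with the bench. Releasing and rising.

Emit:
jog_arm:
  deltas: "0 0 0 0 70;0 0 0 0 80;0 0 0 0 90;0 0 0 0 94;0 0 0 0 94;0 0 -30 0 94;0 0 -70 0 94;0 0 -110 0 94;0 0 -120 0 94;0 0 -120 0 94"

```text
clock: 9.0
eef_pos: [544.3, 15.0, 155.2]
eef_rot: [3.141, -0.0, 1.542]
wrist_force: [-0.0, -0.2, 0.0]
finger_gap: 93.8
```

Run:
```python
from h import *
p,d,P=snap('w4')
```

```text
clock 9.0 pos [544.28  15.02 155.22] rot [ 3.1413 -0.      1.5418] F [-0.03 -0.18  0.02] gap 93.75
```

View pics/w4.png

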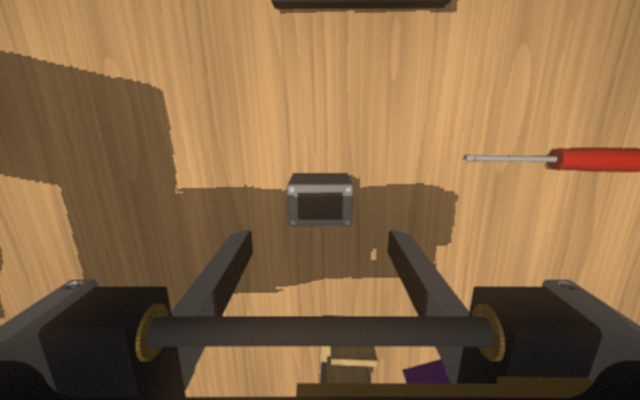

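The module stands upright and free on the bench at (320,205). Next I'll look at the cradle from close up, already turned for the side grip.

Emit:
jog_arm:
  deltas: "217 5 -50 -1.57 94;217 5 -50 -1.57 94;217 5 -50 -1.57 94;217 5 -50 -1.57 94;217 5 -50 -1.57 94;217 5 -50 -1.57 94;217 5 -50 -1.57 94;217 5 -50 -1.57 94;217 5 -50 -1.57 94;217 5 -50 -1.57 94"

```text
clock: 10.3
eef_pos: [555.3, 231.6, 203.7]
eef_rot: [-3.141, -0.002, 3.111]
wrist_force: [0.5, 0.6, -0.0]
finger_gap: 94.1
```

Run:
```python
from h import *
p,d,P=snap('w5')
```

```text
clock 10.3 pos [555.26 231.65 203.74] rot [-3.1407e+00 -2.3000e-03  3.1112e+00] F [ 0.49  0.58 -0.05] gap 94.07
```

View pics/w5.png

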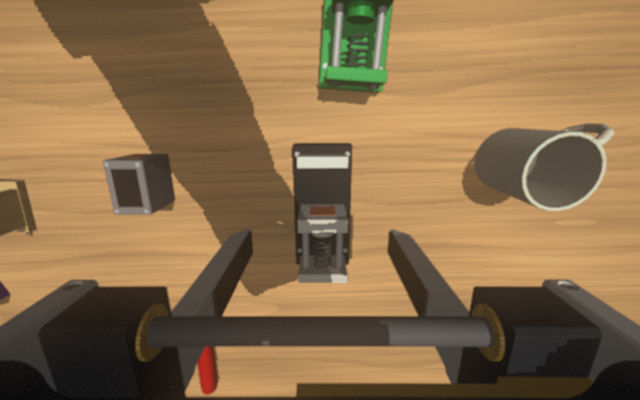

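The black cradle is centred at about (322,205), stop (322,161), slide (323,217); green one above, mug at right, module at left (140,187). Measuring edges from crops.

Run:
```python
from h import *
img=cv2.imread('pics/w5.png')
cv2.imwrite('pics/w5c.png',cv2.resize(img[135:295,280:370],None,fx=3.6,fy=3.6,interpolation=cv2.INTER_CUBIC))
cv2.imwrite('pics/w5m.png',cv2.resize(img[145:225,95:185],None,fx=6,fy=6,interpolation=cv2.INTER_CUBIC))
d=np.load('pics/w5_d.npy');P=cloud('w5',d)
ang=lambda v:np.degrees(np.arctan2(v[1],v[0]))
for nm,z0,z1,(x0,x1,y0,y1),z in [('base',12,26,(285,360,140,260),18),('stop',32,48,(285,360,145,180),40),('slide',70,86,(285,360,190,240),78),('module',50,66,(95,185,145,225),58)]:
    m=((P[...,2]>z0)&(P[...,2]<z1)).astype(np.uint8); mm=np.zeros_like(m); mm[y0:y1,x0:x1]=m[y0:y1,x0:x1]
    mm=cv2.morphologyEx(mm,cv2.MORPH_OPEN,np.ones((3,3)))
    ct=max(cv2.findContours(mm,0,1)[0],key=cv2.contourArea)
    W=plane('w5',ct.reshape(-1,2),z)[:,:2].astype(np.float32); q=P[mm>0][:,:2]; v=np.linalg.svd(q-q.mean(0),full_matrices=False)[2]
    print(nm,cv2.boundingRect(ct),cv2.minAreaRect(W),'mean',q.mean(0).round(1),'pca',ang(v[0]))
```

```text
base (292, 144, 60, 76) ((552.80810546875, 233.5689697265625), (73.31932830810547, 97.54402923583984), 88.43243408203125) mean [565.5 232.9] pca -1.8991981207511863
stop (297, 156, 51, 13) ((522.7395629882812, 234.60215759277344), (58.560237884521484, 14.032115936279297), 88.2170639038086) mean [522.9 234.7] pca 88.18129548902843
slide (297, 218, 51, 15) ((586.232177734375, 232.53028869628906), (55.35065460205078, 16.524560928344727), 88.21375274658203) mean [586.8 232.5] pca 88.15061917860885
module (103, 160, 52, 55) ((542.3500366210938, 17.06726837158203), (47.129608154296875, 62.628700256347656), 88.24555206298828) mean [541.6  16. ] pca -1.2609867667893766
```

View pics/w5c.png

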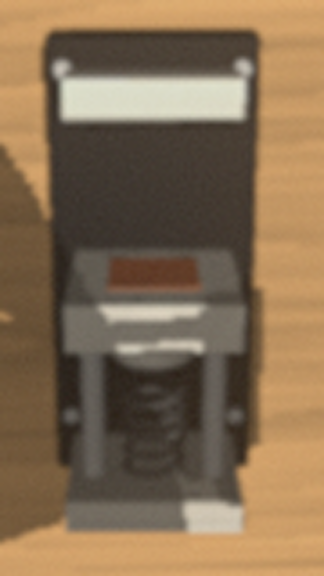

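View pics/w5m.png

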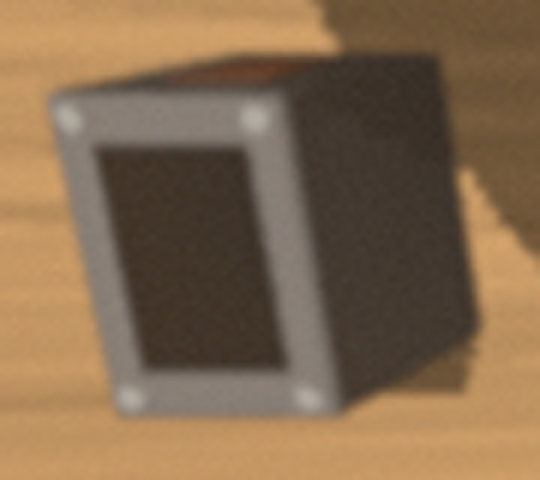

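Cradle: yaw ≈ -1.8°, origin ≈ (561, 233.3). The module's yaw of -1.7° matches. Back to the module for the side grip.

Emit:
jog_arm:
  deltas: "1 -50 20 0 94;2 -105 40 0 94;3 -160 60 0 94;4 -205 75 0 94;4.5 -217 85 0 94;4.5 -217 85 0 94;4.5 -217 85 0 94;4.5 -217 115 0 94;4.5 -217 140 0 94;4.5 -217 160 0 94"

```text
clock: 11.6
eef_pos: [544.8, 16.4, 45.0]
eef_rot: [3.142, 0.0, 3.113]
wrist_force: [0.9, -0.0, -0.1]
finger_gap: 93.8
```

Run:
```python
from h import *
p,d,P=snap('w6')
```

```text
clock 11.6 pos [544.84  16.37  45.  ] rot [3.1415e+00 4.0000e-04 3.1132e+00] F [ 0.87 -0.02 -0.08] gap 93.83
```

View pics/w6.png

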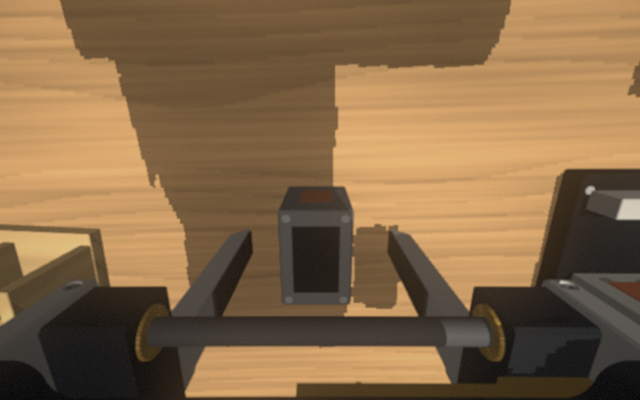

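Module centred between the jaws at (316,258). Descending 20 mm and closing.

Emit:
jog_arm:
  deltas: "0 -1.5 8 0 94;0 -1.5 14 0 94;0 -1.5 18 0 94;0 -1.5 20 0 94;0 -1.5 20 0 60;0 -1.5 20 0 36;0 -1.5 20 0 36;0 -1.5 20 0 36;0 -1.5 20 0 36;0 -1.5 20 0 36"
  squeeze: 45

```text
clock: 12.9
eef_pos: [544.6, 13.6, 25.5]
eef_rot: [3.142, 0.0, 3.112]
wrist_force: [0.1, -0.0, 0.6]
finger_gap: 43.9
```

Emit:
jog_arm:
  deltas: "0 0 0 0 36;0 0 0 0 36;0 0 -3 0 36;0 0 -10 0 36;0 0 -30 0 36;0 0 -50 0 36;0 0 -65 0 36;0 0 -70 0 36;0 0 -70 0 36;0 0 -70 0 36"

```text
clock: 14.15
eef_pos: [544.3, 13.5, 94.7]
eef_rot: [-3.142, -0.001, 3.112]
wrist_force: [-0.5, -0.2, -3.5]
finger_gap: 43.6
```

Run:
```python
from h import *
p,d,P=snap('w7')
```

```text
clock 14.15 pos [544.26  13.5   94.74] rot [-3.1416e+00 -1.2000e-03  3.1118e+00] F [-0.52 -0.17 -3.53] gap 43.57
```

View pics/w7.png

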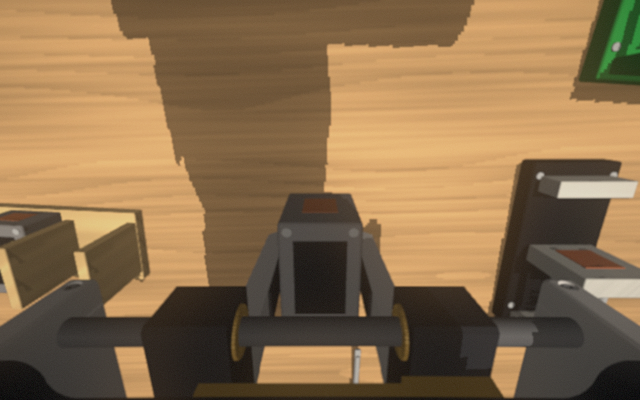

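Held by the sides (gap 43.6). Carrying to above the stop side of the cradle.

Emit:
jog_arm:
  deltas: "3 30 0 0 36;6 70 0 0 36;9 110 0 0 36;12 150 0 0 36;14 185 0 0 36;16 210 0 0 36;16 220 0 0 36;16 220 0 0 36;16 220 10 0 36;16 220 15 0 36"

```text
clock: 15.45
eef_pos: [535.0, 233.0, 79.4]
eef_rot: [-3.141, -0.001, 3.111]
wrist_force: [-0.1, 1.0, -4.5]
finger_gap: 43.9
```

Run:
```python
from h import *
from cell import optics
p,d,P=snap('w8')
p,d=optics.camera('scene'); x=p[90:200,300:420,::-1]; cv2.imwrite('pics/s8.png',cv2.resize(x,None,fx=5,fy=5,interpolation=cv2.INTER_CUBIC))
```

```text
clock 15.45 pos [534.98 232.96  79.43] rot [-3.1411e+00 -1.1000e-03  3.1108e+00] F [-0.14  1.04 -4.48] gap 43.95
```

View pics/w8.png

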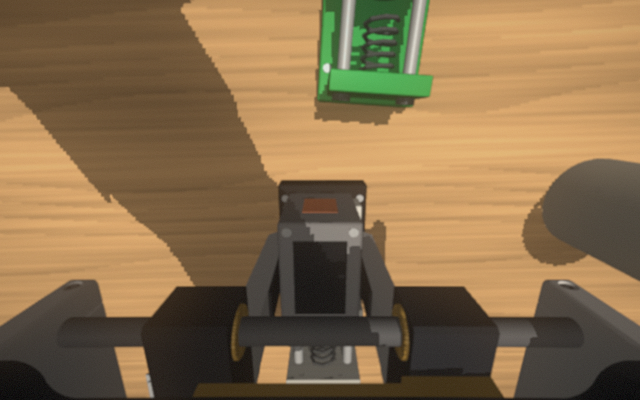

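View pics/s8.png

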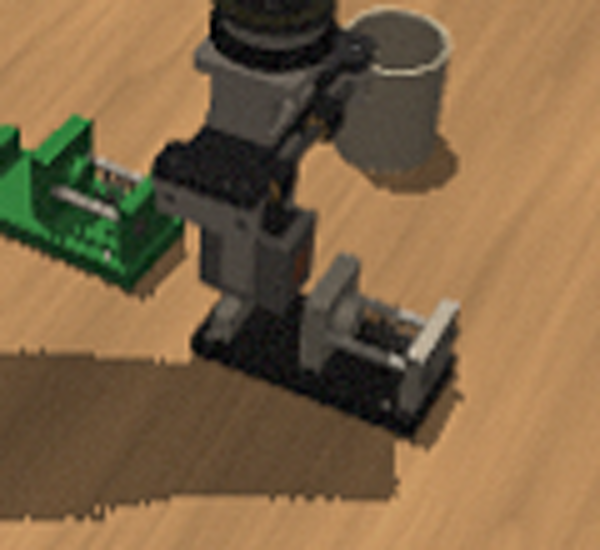

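The module hangs above the stop, clear of the slide, and is centred to within ~1 mm. Lowering to just above the stop height, then pressing the slide along +x.

Emit:
jog_arm:
  deltas: "0 1 4 0 36;0 1 8 0 36;0 1 8 0 36;-4 1 8 0 36;-8 1 8 0 36;-12 1 8 0 36;-15 1 8 0 36;-18 1 8 0 36;-20 1 8 0 36;-20 1 8 0 36"
  squeeze: 60

```text
clock: 16.8
eef_pos: [555.0, 234.3, 72.4]
eef_rot: [-3.141, -0.001, 3.112]
wrist_force: [-5.7, -0.3, -0.4]
finger_gap: 43.9
```

Emit:
jog_arm:
  deltas: "-2 0 0 0 36;-4 0 0 0 36;-6 0 0 0 36;-7 0 0 0 36;-8 0 0 0 36;-9 0 0 0 36;-10 0 0 0 36;-11 0 0 0 36;-11 0 0 0 36;-11 0 0 0 36"

```text
clock: 18.05
eef_pos: [565.6, 234.0, 72.4]
eef_rot: [-3.141, -0.001, 3.112]
wrist_force: [-8.4, -0.7, 0.5]
finger_gap: 43.5
```

Run:
```python
from h import *
from cell import optics
p,d,P=snap('w9')
p,d=optics.camera('scene'); x=p[90:200,300:420,::-1]; cv2.imwrite('pics/s9.png',cv2.resize(x,None,fx=5,fy=5,interpolation=cv2.INTER_CUBIC))
```

```text
clock 18.05 pos [565.57 234.    72.4 ] rot [-3.1413e+00 -1.4000e-03  3.1120e+00] F [-8.37 -0.72  0.46] gap 43.52
```

View pics/w9.png

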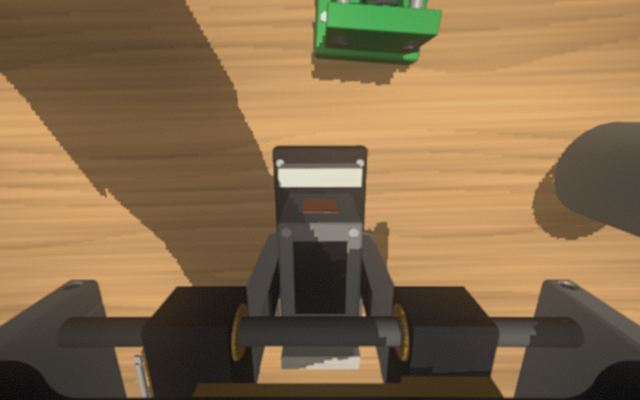

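View pics/s9.png

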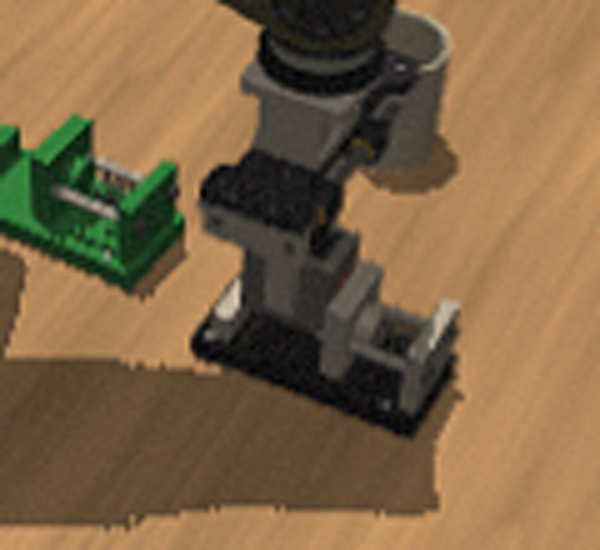

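The slide is pressed to ≈0.0176 by force (8.4 N), with the module about 3.5 mm clear of the stop. Lowering into the gap.

Emit:
jog_arm:
  deltas: "-1 0 0 0 36;-1 0 4 0 36;-1 0 8 0 36;-1 0 12 0 36;-1 0 16 0 36;-1 0 20 0 36;-1 0 23 0 36;-1 0 25 0 36;-1 0 26 0 36;-1 0 26 0 36"

```text
clock: 19.4
eef_pos: [566.5, 234.1, 46.2]
eef_rot: [-3.141, -0.002, 3.112]
wrist_force: [-7.9, 1.1, -0.5]
finger_gap: 43.5
```

Run:
```python
from h import *
from cell import optics
p,d,P=snap('w10')
p,d=optics.camera('scene'); x=p[90:200,300:420,::-1]; cv2.imwrite('pics/s10.png',cv2.resize(x,None,fx=5,fy=5,interpolation=cv2.INTER_CUBIC))
```

```text
clock 19.4 pos [566.48 234.12  46.24] rot [-3.1414e+00 -1.6000e-03  3.1122e+00] F [-7.86  1.08 -0.49] gap 43.51
```

View pics/w10.png

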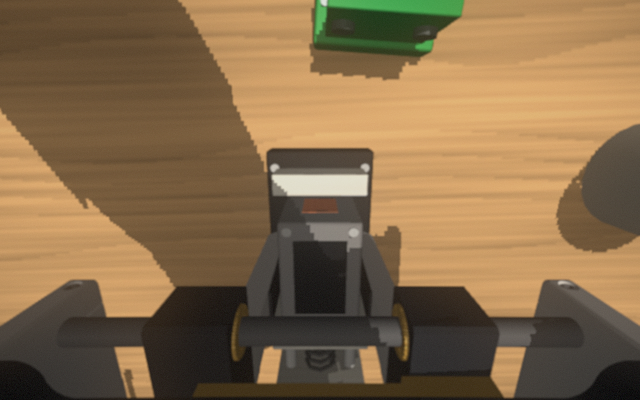

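View pics/s10.png

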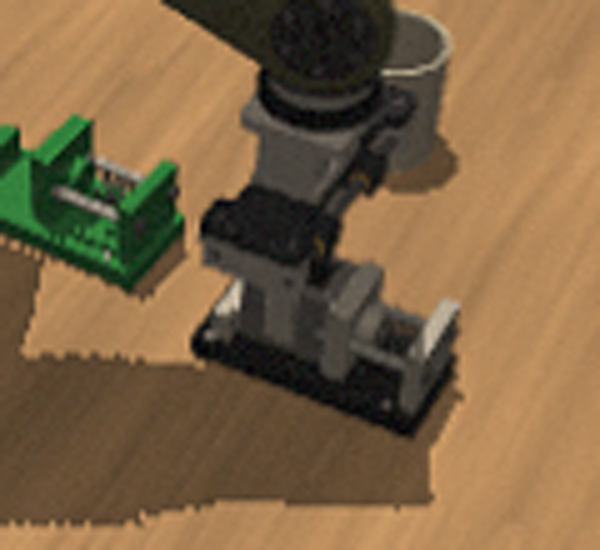

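The module is in the gap with no vertical jam. Creeping down to the bed.

Emit:
jog_arm:
  deltas: "0 0 0.5 0 36;0 0 1 0 36;0 0 1.5 0 36;0 0 2 0 36;0 0 2.5 0 36;0 0 3 0 36;0 0 3 0 36;0 0 3 0 36;0 0 3 0 36;0 0 3 0 36"

```text
clock: 20.75
eef_pos: [566.6, 234.1, 43.5]
eef_rot: [-3.141, -0.001, 3.112]
wrist_force: [-8.8, 0.1, 1.1]
finger_gap: 43.4
```

Emit:
jog_arm:
  deltas: "0 0 0.3 0 36;0 0 0.5 0 36;0 0 0.7 0 36;0 0 0.7 0 36;0 0 0.7 0 36;0 0 0.7 0 36;0 0 0.7 0 36;0 0 0.7 0 36;0 0 0.7 0 36;0 0 0.7 0 36"

```text
clock: 22.0
eef_pos: [566.6, 234.1, 43.5]
eef_rot: [-3.142, -0.001, 3.112]
wrist_force: [-11.7, -2.0, 8.9]
finger_gap: 43.6
```

On the bed. Easing the load and moving back towards the stop.

Emit:
jog_arm:
  deltas: "0 0 -0.4 0 36;0.5 0 -0.4 0 36;1 0 -0.4 0 36;1.5 0 -0.4 0 36;2 0 -0.4 0 36;2.5 0 -0.4 0 36;3 0 -0.4 0 36;3.5 0 -0.4 0 36;3.5 0 -0.4 0 36;3.5 0 -0.4 0 36"

```text
clock: 23.25
eef_pos: [563.8, 234.2, 43.5]
eef_rot: [3.141, 0.0, 3.112]
wrist_force: [-5.1, 1.2, 3.4]
finger_gap: 43.9
```

Emit:
jog_arm:
  deltas: "0.3 0 0 0 36;0.6 0 0 0 36;0.9 0 0 0 36;1.2 0 0 0 36;1.2 0 0 0 36;1.2 0 0 0 36;1.2 0 0 0 36;1.2 0 0 0 36;1.2 0 0 0 36;1.2 0 0 0 36"

```text
clock: 24.5
eef_pos: [563.7, 234.2, 43.6]
eef_rot: [3.141, 0.003, 3.112]
wrist_force: [8.1, 1.8, -0.1]
finger_gap: 43.6
```

The force reversed (+8 N), so the module is against the stop. Easing off and releasing.

Emit:
jog_arm:
  deltas: "-0.5 0 0 0 36;-0.5 0 0 0 36;-0.5 0 0 0 60;-0.5 0 0 0 80;-0.5 0 0 0 80;-0.5 0 0 0 80;-0.5 0 -20 0 80;-0.5 0 -60 0 80;-0.5 0 -110 0 80;-0.5 0 -150 0 80"

```text
clock: 25.75
eef_pos: [563.1, 234.1, 196.9]
eef_rot: [3.141, 0.002, 3.112]
wrist_force: [-0.7, 0.1, -0.4]
finger_gap: 80.0
```

Emit:
jog_arm:
  deltas: "0 0 -10 0 80;0 0 -10 0 80;0 0 -10 0 80;0 0 -10 0 80;0 0 -10 0 80;0 0 -10 0 80;0 0 -10 0 80;0 0 -10 0 80;0 0 -10 0 80;0 0 -10 0 80"

```text
clock: 27.0
eef_pos: [563.0, 234.1, 203.2]
eef_rot: [3.142, 0.0, 3.112]
wrist_force: [-0.2, -0.1, 0.4]
finger_gap: 79.9
```

Run:
```python
from h import *
from cell import optics
p,d,P=snap('w11')
img=p[...,::-1]
cv2.imwrite('pics/w11c.png',cv2.resize(img[135:315,270:380],None,fx=3.3,fy=3.3,interpolation=cv2.INTER_CUBIC))
ang=lambda v:np.degrees(np.arctan2(v[1],v[0]))
for nm,z0,z1,(x0,x1,y0,y1),z in [('stop',32,48,(285,360,145,190),40),('top',68,86,(285,360,175,260),76)]:
    m=((P[...,2]>z0)&(P[...,2]<z1)).astype(np.uint8); mm=np.zeros_like(m); mm[y0:y1,x0:x1]=m[y0:y1,x0:x1]
    mm=cv2.morphologyEx(mm,cv2.MORPH_OPEN,np.ones((3,3)))
    ct=max(cv2.findContours(mm,0,1)[0],key=cv2.contourArea)
    W=plane('w11',ct.reshape(-1,2),z)[:,:2].astype(np.float32)
    print(nm,cv2.boundingRect(ct),cv2.minAreaRect(W),'meanz',P[mm>0][:,2].mean())
pp,d=optics.camera('scene'); x=pp[90:200,300:420,::-1]; cv2.imwrite('pics/s11.png',cv2.resize(x,None,fx=5,fy=5,interpolation=cv2.INTER_CUBIC)); cv2.imwrite('pics/s11f.png',pp[...,::-1])
```

```text
clock 27.0 pos [562.96 234.07 203.16] rot [3.1416 0.     3.1118] F [-0.21 -0.13  0.35] gap 79.9
stop (294, 149, 52, 14) ((523.0928955078125, 234.45448303222656), (59.18754196166992, 14.97278118133545), 88.245849609375) meanz 38.85275243271465
top (295, 175, 50, 63) ((573.7529907226562, 232.9034423828125), (54.90693283081055, 70.73623657226562), 88.23461151123047) meanz 75.56930129598541
```

View pics/w11c.png

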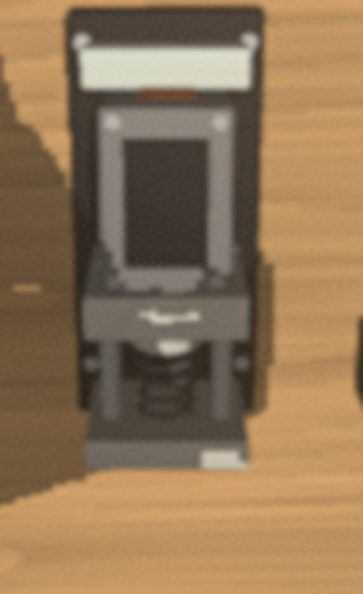

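View pics/s11.png

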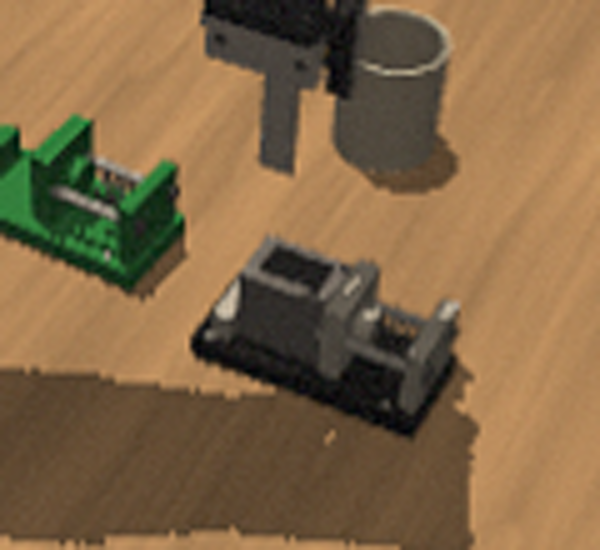

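View pics/s11f.png

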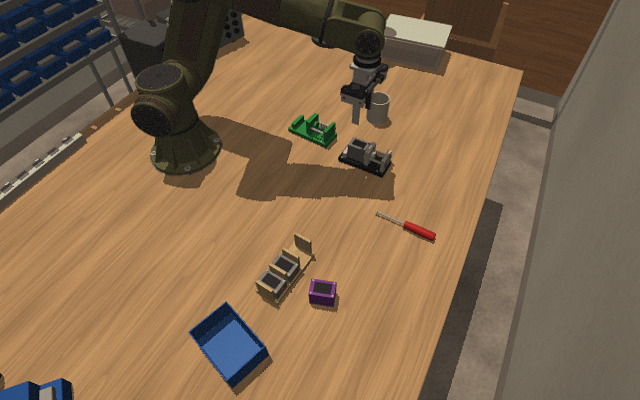

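The module sits between stop and slide, centred (crop x≈166, same as the slide). Checking its tilt and height from depth, its yaw, and the slide position.

Run:
```python
from h import *
img=cv2.imread('pics/w11.png'); d=np.load('pics/w11_d.npy');P=cloud('w11',d)
def f(a): return np.array(a,float)/3.3+[270,135]
S=plane('w11',f([(112,122),(220,122),(97,107),(235,107)]),76)[:,:2]
print('screw edge yaw',np.degrees(np.arctan2(*(S[1]-S[0])[::-1]))-90, np.degrees(np.arctan2(*(S[3]-S[2])[::-1]))-90)
a=f([(105,115)]);b=f([(228,262)])
x0,y0=a[0].astype(int)+1;x1,y1=b[0].astype(int)-1
q=P[y0:y1,x0:x1].reshape(-1,3); A=np.c_[q[:,:2]-q[:,:2].mean(0),np.ones(len(q))]; s=np.linalg.lstsq(A,q[:,2],rcond=None)[0]; print('tilt grad,mean z',s.round(4),len(q))
st=plane('w11',f([(80,92),(252,88)]),40); fr=plane('w11',f([(84,297),(249,293)]),78); me=plane('w11',f([(97,107),(235,107)]),76)
for n,e in (('stop inner',st),('slide edge',fr),('module -x top',me)): print(n,e.mean(0).round(1))
```

```text
screw edge yaw -1.7573112091366312 -1.7560513251470127
tilt grad,mean z [-7.01500e-01  2.15000e-02  7.73485e+01] 1548
stop inner [530.9 235.1  40. ]
slide edge [593.2 233.3  78. ]
module -x top [530.4 235.1  76. ]
```

The tilt fit looks contaminated, since the mean height is fine. Inspecting the profile.

Run:
```python
from h import *
np.set_printoptions(linewidth=200,suppress=True)
P=cloud('w11',np.load('pics/w11_d.npy'))
for v in range(160,245,4): print(v,P[v,300:342:5,2].round().astype(int),P[v,320,:2].round(1))
q=P[172:216,303:338].reshape(-1,3); q=q[abs(q[:,2]-76)<8]
A=np.c_[q[:,:2]-q[:,:2].mean(0),np.ones(len(q))]; s=np.linalg.lstsq(A,q[:,2],rcond=None)[0]; print(s.round(4),len(q))
```

```text
160 [39 40 38 39 39 39 40 39 39] [528.4 234.9]
164 [18 56 56 58 57 58 56 57 17] [530.1 234.8]
168 [75 75 75 75 76 74 75 75 73] [531.  234.7]
172 [76 76 75 75 75 75 75 76 75] [535.4 234.6]
176 [74 75 75 75 76 75 76 75 73] [539.6 234.5]
180 [76 75 76 76 76 75 76 74 74] [543.9 234.3]
184 [74 74 75 75 75 76 77 74 74] [548.4 234.2]
188 [75 74 76 75 75 76 76 75 73] [552.7 234.1]
192 [76 76 75 76 76 75 77 75 73] [557.  233.9]
196 [74 76 75 75 76 75 75 77 16] [561.2 233.8]
200 [74 75 76 75 75 75 76 75 16] [566.  233.7]
204 [ 74  75  76  76  76 367  77  75  16] [570.3 233.5]
208 [75 75 77 75 77 74 75 75 17] [574.5 233.4]
212 [75 76 75 75 75 74 76 76 45] [579.8 233.3]
216 [73 73 75 75 75 74 76 75 50] [584.4 233.1]
220 [74 74 76 75 75 75 76 76 62] [589.2 233. ]
224 [74 74 74 73 73 74 74 74 73] [594.7 232.8]
228 [77 77 78 76 77 77 77 77 77] [597.7 232.7]
232 [78 78 78 78 77 76 77 76 77] [602.6 232.6]
236 [76 77 76 77 77 77 77 77 76] [607.3 232.4]
240 [49 50 16 60 61 59 16 49 17] [619.7 232.1]
244 [49 50 16 16 16 55 17 51 17] [646.4 231.4]
[ 0.0037  0.     75.3027] 1529
```

The earlier tilt figure came from a single bad depth pixel. The module is flat (slope 0.004), its top is at z≈75–76, it is against the stop, and the yaw matches. Handing in.

```bash
python3 -c "
from cell import workorder,manip
print(workorder.sign_off()); print(manip.read_state()['clock'])"
```

```text
the job is handed in; nothing more can be done
None
the job is handed in; nothing more can be done
```

The tall module is loaded in the black cradle, and I handed the job in at about 27 s of the 61 s allowed. sign_off gives no verdict, so I don't have the judge's result.

**What I did**
- I gripped the tall module by its ends in the +y end slot, stood it upright on the open bench and let go.
- I gripped it again by its sides and pressed the slide back to about 0.0176 m, judged from the 8.4 N spring force.
- I lowered it to the bed, slid it back against the stop until the force reversed, released it and rose clear.

**Last checks**
- **Flatness:** the top surface is flat, with a slope of about 0.004. It reads z≈75–76 mm against the expected 76, so the module is on the bed.
- **Squareness and centring:** the yaw is -1.76°, the same as the cradle's -1.8° within the measurement. The module is laterally centred on the slide in the picture.
- **Clamping:** the -x end is against the stop. The slide has moved about 15 mm by camera, roughly the expected 14 mm.
- **Surroundings:** by eye in the last scene picture, the low modules, mug, screwdriver and bin look unmoved.

**Check that disagreed:** my first tilt fit gave -0.70. I put that down to a bad depth pixel; the depth profile shows a flat top and a refit without outliers gave 0.004.

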